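# Park the drive roller at the top of its sloped gutter

### The arm

A 7-joint arm with a two-finger parallel gripper is mounted at the origin on the work surface. World frame = base frame: x ahead of the robot, y to its left, z up, the work surface at z = 0. Lengths are in mm, angles in rad, forces in N, time in s.
With the tool pointing down it reaches from about 400 to 850 mm from the base axis. Payload 6.9 kg.
Tool frame: the origin (TCP) lies at the very end of the fingers, on their centre line; the grasp point (between the pads) lies 19 mm behind it; y points along the fingers, z is the direction in which the jaws open and shut, and the axes are right-handed (so a half turn about y gives the same grasp; the last joint's range is limited). The gripper opens to 85 mm and grips with 20 to 120 N. Pads are 22 mm wide; open, the fingers measure 114 mm over their backs; the gripper's body (76 mm by 85 mm) begins 54 mm behind the grasp point. The pads swing forward as they close: fully open they stand 13 mm farther back than shut.
Start: joints at [1.23, 0.507, -0.238, 1.5, 0.126, 1.149, -0.155], TCP at [269.458, -563.918, 231.275] pointing down, gripper open.
Joint ranges: [-3.08, 3.08], [-0.24, 2.05], [-1.43, 1.35], [0, 2.5], [-1.52, 4.66], [0.17, 1.96], [-2.89, 2.89]. Speed limits (rad/s): [2.39, 2.39, 3.14, 3.14, 3.14, 3.14, 3.14].

### API

Orientations are given as a rotation vector (axis times angle).
In Python, from station import arm gives the robot as it stands.
- The arm moves only by the shell command python3 -m creep 'ROWS' [FORCE]. ROWS is JSON, a list of rows, each a list of 7 numbers: the turn, a rotation vector about the tool's x, y, z in rad, then the shift along the tool's x, y, z in cm, then the opening, from 0 (shut) to 1 (fully open). A call has 1 to 5 rows; each row is the pose to reach, as a shift and turn from the pose measured when the call began, along the tool's axes at that moment; what a row does not reach only later rows make up. A row lasts 1/10 s, in which the tool goes at most 50 mm and 8.59 degrees, less where a joint would pass 70% of its speed; a pose out of reach is approached as far as the arm can. A call with a gripper value outside its range is refused whole. The fingers move at their own pace and stop on an object; FORCE is the grip in N (left out, the last holds). Time passes only in rows, so rows that repeat a pose let the fingers close. It gives the time, the measured TCP pose, the force and the opening at its end, in the units of the state.
- arm.read_state(): the state, without advancing time (a new reading comes with each control period).
- arm.get_image(name): name is "side" or "top" or "wrist"; returns a dict with "color" (384x512x3 uint8, red, green, blue), "depth" (384x512 float32, mm along the optical axis (not along the pixel's ray), 0 where there is no reading), "fx", "fy", "cx", "cy" (pixels), "R" (3x3) and "t" (3): a world point X has camera coordinates R X + t. Camera axes: x right, y down, z forward; pixel columns grow to the right and rows downward; lengths in mm; the calibration is good to about 2 mm. The wrist camera is an equidistant fisheye: a pixel r from the principal point sees the ray r / f radians off the axis. A picture is of the moment at which its call begins.
- arm.close_job(): hands the job in, once; it reports no verdict.
The state is a dict: "t": time; "qpos": joint angles; "qvel": joint speeds; "joint_efforts": joint torques, N m; "tcp_pos": TCP position; "orientation": TCP orientation; "wrist_force": force on the tool from outside, world axes, zero at the start; "ft_torque": the same for the moment, N m; "gripper_width": finger opening in mm.
Only numpy, scipy, OpenCV 4.12 (cv2) and the standard library are available. Lean on these libraries where they do the work, as an engineer would, in place of code of your own. Each camera call takes 0.05 s, during which the arm holds its last target.

### The job

Push the brass roller up the blue sloped gutter with a fingertip, over the crest and into the dip at the top, so that it rests against the white end stop. Then push the red keeper all the way across the gutter behind it so that it cannot roll back, and move clear. Do not lift the roller off the gutter and leave everything else on the bench where it is.

Things in the scene. Friction and masses are not known exactly. Their poses are not given: they have to be found in the camera images.
- roller: Brass roller, plain cylinder 44 mm diameter, 56 mm long, three dark stripes, polished (slides and rolls easily in the gutter), lying across the gutter, 0.15 to 0.31 kg. Origin at its centre; y = its axis, parallel to the gutter's y. Starts resting against the low lip, centre at x -107, z 55 mm in the gutter's frame. Let go on the slope, it rolls back down to the lip.
- gutter: Fixed fixture. Origin on the bench surface; z up, x level and uphill along the gutter, y across. Trough: 62 mm wide inside, centred on y 0; walls 5 mm thick, 11 mm above the floor. Blue floor climbs from x -120, z 30 mm to the crest, then dips. Lip at the low end 8 mm high, 5 mm thick; outside it is free. Base plate 8 mm thick, x -165 to 165, y -165 to 75 mm.
- ramp: The rising part of the gutter, fixed to it, slope 10 degrees. Origin on the floor's low end (gutter x -120, y 0, z 30 mm); x runs up along the sloping floor, z square to the floor. The roller's centre lies at z 22 mm in this frame while it rolls on the slope.
- crest (a point): Crest of the gutter floor: gutter x 75, y 0, z 64 mm. Beyond it the floor dips at 10 degrees to the end stop. A roller pushed past the crest rolls on by itself to the stop and stays; to come back it would have to climb about 4 mm.
- seat (a point): Where the roller's centre lies when home in the dip against the end stop: gutter x 100, y 0, z 82 mm. The stop's upright white face is at gutter x 122 mm, its top at z 91 mm.
- keeper (a joint): Red keeper, a bar that slides level across the gutter just behind the seated roller, towards the gutter's +y: 0 = fully drawn back, 0.080 m = fully across (hard stop). Starts drawn back between 0 and 0.014. Slides with about 1.5 N of friction and stays where it is left.
- keeper_tab (a point): Middle of the outer (-y) face of the keeper's upright tab, to push on; gutter x 68, y -125 mm plus joint value, z 102 mm. Tab 28 mm along x, 10 mm along y, z 77 to 127 mm. The bar (x 62 to 74, z 77 to 93 mm, 73 mm long from this face) runs from it to +y. Fixed dark track below: top z 76 mm, out to y -136 mm.
- bearing: Bystander: steel ball bearing 34 mm across, 12 mm high, lying on the base plate beside the gutter. Origin at its underside.
- thumbscrew: Bystander: blue thumbscrew 26 mm across, 30 mm high, on the base plate beside the gutter's low end. Origin at its underside.
- spare: Bystander: spare brass roller 44 mm across, 56 mm tall, standing on end on the bench to the left. Origin at its underside.
- driver: Bystander: orange screwdriver, 180 mm long, lying on the bench to the right. Origin about its middle, at its underside.
- oil: Bystander: amber oil bottle 60 mm across, 140 mm tall, on the bench to the left. Origin at its underside.
- spool: Bystander: green spool 48 mm across, 58 mm tall, on the bench to the right. Origin at its underside.
Mind the look-alikes: they are no part of the job. What is shaped like the roller but orange, pink or purple is not meant.

How it is judged:
By the outcome, as a careful person would: the job done as asked, in the order asked, and still so for the second after the job is handed in, with the robot touching nothing.
It also fails if it takes over 54 s, if anything falls off the work surface, if the arm or the gripper's body presses on something with over 40 N, if the wrist force passes 120 N, or if a joint passes its speed limit or range.

## Working session

There is one attempt and no reset: what is moved stays moved. The work goes in short steps, Python scripts to look and compute and a shell command to move; the robot and the scene stay as the last step left them, time stands still between calls to the robot, and variables do not carry over. Pictures are saved under pics/ and viewed, and the job is handed in when it is done.

```bash
ls; mkdir -p pics
python3 - <<'E'
from station import arm
import cv2,numpy as np
s=arm.read_state();print(s)
for n in("side","top"):
    d=arm.get_image(n);cv2.imwrite(f"pics/{n}0.png",d["color"][:,:,::-1]);np.savez(f"{n}0.npz",**d)
    print(n,d["fx"],d["fy"],d["cx"],d["cy"],np.round(d["R"],3).tolist(),d["t"])
E
```

```text
pics
{'t': 0.0, 'qpos': array([ 1.23048065,  0.50835299, -0.23749817,  1.50111039,  0.12571309,
        1.14887652, -0.1547912 ]), 'qvel': array([ 5.26656274e-04,  1.84051679e-03, -1.49952515e-03,  1.42210682e-03,
        4.28122117e-05, -1.01729388e-03, -2.84451354e-04]), 'joint_efforts': array([-1.11504742e-03, -6.20587850e+01, -2.18722880e+00, -2.49652809e+01,
        1.26690685e-02,  1.19057993e-02, -5.80976803e-05]), 'tcp_pos': array([ 269.20189642, -563.51761539,  230.42707165]), 'orientation': array([-0.44800288,  1.97615485, -1.9727077 ]), 'wrist_force': array([0.81198957, 0.73292378, 0.11447521]), 'ft_torque': array([-0.01227131, -0.02368357, -0.05110247]), 'gripper_width': 85.5387368444991}
side 361.4258017171429 361.4258017171429 253.09007286163458 188.45079040885076 [[-0.982, -0.188, -0.0], [-0.091, 0.472, -0.877], [0.165, -0.861, -0.481]] [ 572.61114729  135.20273022 1241.54066293]
top 476.36639644649387 476.36639644649387 256.0909150131029 182.30893640849501 [[-0.028, -1.0, 0.011], [-0.986, 0.026, -0.167], [0.167, -0.015, -0.986]] [  18.01221132  587.30893023 1364.89836904]
```

View pics/side0.png

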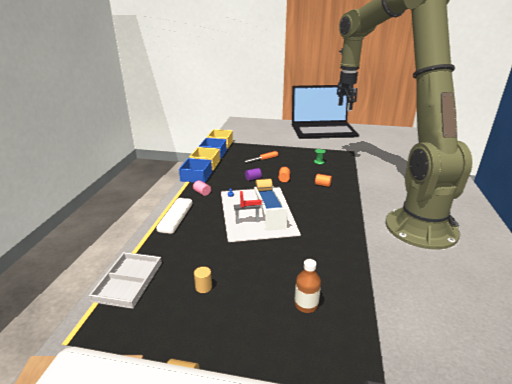

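View pics/top0.png

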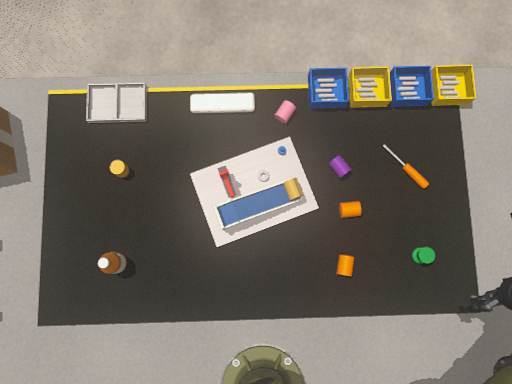

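The top view shows the white base plate with the gutter rising from right (255,200) to left. The red keeper is at (228,182), on the side away from the robot.

Things that could be taken for the roller (top pixels):
- brass cylinder in the gutter (292,189)
- spare brass, standing (119,168)
- orange (350,209) and (345,265)
- purple (340,166)
- pink (285,111)

I choose (292,189): it is brass, striped, and lies in the gutter at the lip.

```bash
cat > h.py <<'E'
import numpy as np,cv2
from scipy.spatial.transform import Rotation as Ro
def load(n): return dict(np.load(n))
def pts(d):
    v,u=np.mgrid[0:384,0:512]; z=d["depth"].astype(float)
    c=np.stack([(u-d["cx"])/d["fx"]*z,(v-d["cy"])/d["fy"]*z,z],-1)
    return (c-d["t"])@d["R"]
def proj(d,X):
    c=np.asarray(X)@d["R"].T+d["t"]; return c[...,:2]/c[...,2:]*[d["fx"],d["fy"]]+[d["cx"],d["cy"]]
E
python3 - <<'E'
from h import *
d=load("top0.npz");P=pts(d);c=d["color"].astype(int)
cv2.imwrite("pics/crop0.png",cv2.resize(d["color"][120:260,170:330,::-1],None,fx=5,fy=5,interpolation=cv2.INTER_CUBIC)[:600])
m=(P[...,2]>2)&(P[...,2]<20); m[:, :180]=0;m[:,330:]=0;m[:130]=0;m[250:]=0
w=m&(c.min(-1)>130)
print(w.sum(),np.median(P[w][:,2]))
Q=P[w][:,:2].astype(np.float32); r=cv2.minAreaRect(Q);print(r,cv2.boxPoints(r))
hsv=cv2.cvtColor(d["color"],cv2.COLOR_RGB2HSV)
roi=np.zeros((384,512),bool);roi[130:250,185:325]=1
b=roi&(hsv[...,0]>100)&(hsv[...,0]<130)&(hsv[...,1]>120)&(P[...,2]>25)
q=P[b]; print("blue",b.sum(),q.mean(0)); r2=cv2.minAreaRect(q[:,:2].astype(np.float32));print(r2)
for nm,lo,hi in(("roller",12,28),("red",0,5)):
    k=roi&(hsv[...,0]>=lo)&(hsv[...,0]<=hi)&(hsv[...,1]>130)&(P[...,2]>25)
    q=P[k];print(nm,k.sum(),q.mean(0),np.median(q,0),q[:,2].max(),cv2.minAreaRect(q[:,:2].astype(np.float32)))
E
```

```text
5623 7.884833112624808
((570.9190673828125, 9.674468994140625), (242.18258666992188, 332.8089904785156), 19.284931182861328) [[ 401.6647   126.7493 ]
 [ 511.58023 -187.38507]
 [ 740.17346 -107.40036]
 [ 630.25793  206.73401]]
blue 20 [563.76907994   7.98185003 117.18357383]
((538.0733642578125, 19.112442016601562), (108.79763793945312, 357.455810546875), 71.70982360839844)
roller 210 [ 561.03998132 -100.87772706   78.96717016] [ 562.14805913 -101.09510234   73.23665955] 1443.688100292904 ((464.992919921875, -60.73418426513672), (60.523780822753906, 276.50543212890625), 65.7945785522461)
red 125 [579.96421556  85.48399084 110.68361888] [583.114353   86.1422626  94.2023229] 1443.688100292904 ((488.0144958496094, 56.89059829711914), (280.768310546875, 23.175975799560547), 17.65131378173828)
```

View pics/crop0.png

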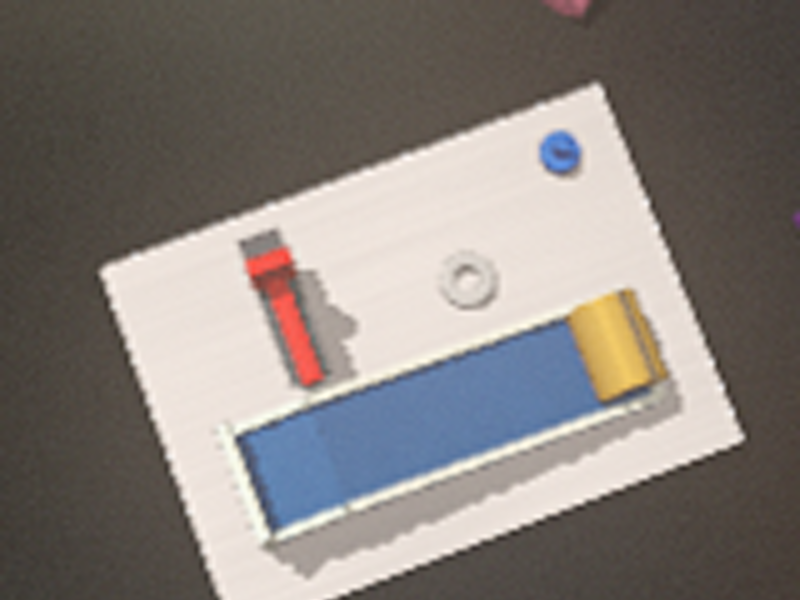

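The crop confirms the choice: a brass striped roller at the low end, crop (617,345). The red keeper tab is at crop (270,262) and the bearing at (468,278). Next I check the gutter pose with an overlay.

```bash
cat >> h.py <<'E'
TH=np.deg2rad(109.28);O=np.array([528.4,-5.2,0.])
def G(th=None,o=None):
    th=TH if th is None else th
    return np.array([[np.cos(th),-np.sin(th),0],[np.sin(th),np.cos(th),0],[0,0,1]])
def g2w(p): return np.asarray(p,float)@G().T+O
def w2g(p): return (np.asarray(p,float)-O)@G()
def goal(s,pg,yaw_x_to_gx=+1):
    "tool: y down, x along +-gutter x; pg in gutter frame"
    gx=G()[:,0]*yaw_x_to_gx; y=np.array([0,0,-1.]); z=np.cross(gx,y)
    Rt=np.stack([gx,y,z],1); R0=Ro.from_rotvec(s["orientation"])
    turn=(R0.inv()*Ro.from_matrix(Rt)).as_rotvec(); sh=R0.inv().apply(g2w(pg)-s["tcp_pos"])/10
    return np.round(turn,3),np.round(sh,2)
def show(s):
    R=Ro.from_rotvec(s["orientation"]).as_matrix()
    print("t",s["t"],"tcp g",np.round(w2g(s["tcp_pos"]),1),"axes in g (cols x,y,z)",np.round(G().T@R,3).tolist(),"F g",np.round(G().T@s["wrist_force"],1),"w",s["gripper_width"])
E
python3 - <<'E'
from h import *
from station import arm
s=arm.read_state();show(s)
for k in(1,-1):print(goal(s,[-165,0,150],k))
out=[]
for n,(r0,r1,c0,c1) in(("top",(120,260,170,330)),("side",(160,260,200,320))):
    d=load(n+"0.npz");f=5
    im=cv2.resize(np.ascontiguousarray(d["color"][r0:r1,c0:c1,::-1]),None,fx=f,fy=f,interpolation=cv2.INTER_CUBIC)
    def L(pp,col):
        q=(proj(d,g2w(pp))-[c0,r0]+.5)*f; cv2.polylines(im,[q.round().astype(int).reshape(-1,1,2)],True,col,1)
    L([[-165,-165,8],[165,-165,8],[165,75,8],[-165,75,8]],(0,255,0))
    L([[-120,-31,30],[75,-31,64],[75,31,64],[-120,31,30]],(0,255,255))
    L([[-120,-36,41],[75,-36,75],[75,36,75],[-120,36,41]],(255,0,255))
    L([[-129,-28,55],[-85,-28,55],[-85,28,55],[-129,28,55]],(255,255,0))
    for q in(0,14): L([[54,-125+q,127],[82,-125+q,127],[82,-115+q,127],[54,-115+q,127]],(255,255,0))
    cv2.imwrite(f"pics/ov_{n}.png",im[:600,:800])
E
```

```text
t 0.1 tcp g [-441.5  429.   230.5] axes in g (cols x,y,z) [[-0.109, 0.002, -0.994], [0.994, 0.0, -0.109], [0.0, -1.0, -0.002]] F g [0.1 0.5 0.1] w 85.28362491866274
(array([1.00e-03, 1.68e+00, 1.00e-03]), array([-45.66,   8.09, -22.79]))
(array([ 1.000e-03, -1.462e+00, -1.000e-03]), array([-45.66,   8.09, -22.79]))
```

View pics/ov_top.png

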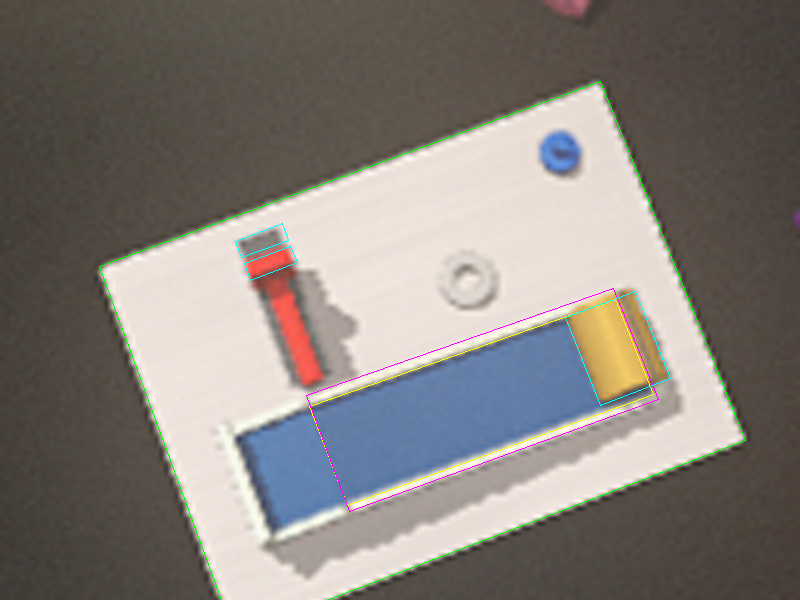

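View pics/ov_side.png

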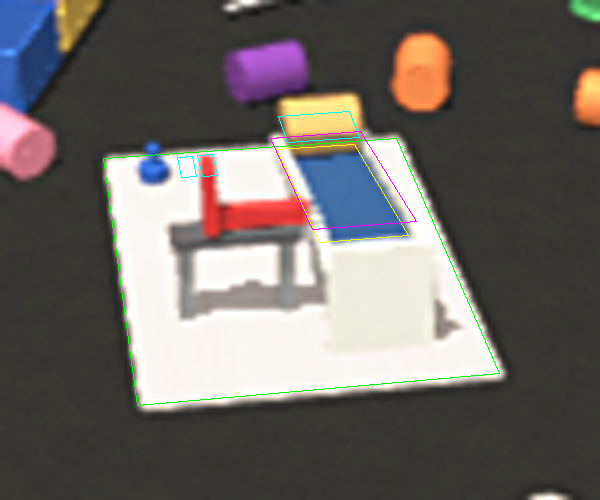

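The overlay matches in both views to about 2 mm: plate corners, walls, and the roller at the lip. The keeper is at about 12 mm, with its tab at top-overlay (270,262). I now approach with the gripper shut and the tool turned.

```bash
python3 -m creep '[[0,-0.14,0,-4.5,0,-2.2,0],[0,-0.28,0,-9,0,-4.5,0],[0,-0.42,0,-13.5,0,-6.7,0],[0,-0.56,0,-18,0,-9,0],[0,-0.7,0,-22.5,0,-11.2,0]]' 40
cat > st.py <<'E'
from h import *
from station import arm
import sys
s=arm.read_state();show(s)
if len(sys.argv)>1: print(goal(s,eval(sys.argv[1]),-1))
E
python3 st.py '[-165,0,150]'
```

```text
t: 0.6
tcp_pos: [423.6, -364.9, 230.5]
orientation: [-0.981, 1.513, -1.509]
wrist_force: [0.7, -0.4, 0.3]
gripper_width: 11.9
t 0.6 tcp g [-304.9  217.7  230.5] axes in g (cols x,y,z) [[-0.728, 0.002, -0.686], [0.686, 0.001, -0.728], [-0.001, -1.0, -0.002]] F g [-0.6 -0.6  0.3] w 11.898605032002472
(array([ 0.001, -0.756, -0.002]), array([-25.1 ,   8.06,   6.25]))
```

```bash
python3 -m creep '[[0,-0.15,0,-5,0.5,1.25,0],[0,-0.3,0,-10,1,2.5,0],[0,-0.45,0,-15,2,3.75,0],[0,-0.6,0,-20,3,5,0],[0,-0.75,0,-25,4,6.25,0]]'
python3 st.py '[-170,0,100]'
```

```text
t: 1.1
tcp_pos: [575.5, -170.4, 192.6]
orientation: [-1.347, 0.964, -0.961]
wrist_force: [0.8, -1.2, 0.0]
gripper_width: -0.0
t 1.1 tcp g [-171.5   10.1  192.6] axes in g (cols x,y,z) [[-1.0, 0.002, -0.006], [0.006, 0.001, -1.0], [-0.002, -1.0, -0.001]] F g [-1.4 -0.4  0. ] w -0.03803717578846291
(array([ 0.001, -0.006, -0.002]), array([-0.14,  9.26,  1.02]))
```

```bash
python3 -m creep '[[0,0,0,0,4.5,0.5,0],[0,0,0,0,9,1,0],[0,0,0,0,13,1,0],[0,0,0,0,14.6,1,0],[0,0,0,0,14.6,1,0]]'
python3 st.py '[-145,0,46]'
python3 - <<'E'
from h import *
from station import arm
a=arm.get_image("side")["color"][140:260,190:320,::-1];b=arm.get_image("wrist")["color"][...,::-1]
cv2.imwrite("pics/s1.png",cv2.resize(a,None,fx=5,fy=5,interpolation=cv2.INTER_CUBIC));cv2.imwrite("pics/w1.png",b)
E
```

```text
t: 1.6
tcp_pos: [582.6, -166.6, 43.4]
orientation: [-1.35, 0.969, -0.956]
wrist_force: [-0.7, 0.4, 0.1]
gripper_width: 0.4
t 1.6 tcp g [-170.2    2.1   43.4] axes in g (cols x,y,z) [[-1.0, 0.005, -0.005], [0.005, 0.006, -1.0], [-0.005, -1.0, -0.006]] F g [0.7 0.5 0.1] w 0.4361702271805984
(array([ 0.006, -0.005, -0.005]), array([-2.53, -0.25,  0.2 ]))
```

View pics/s1.png

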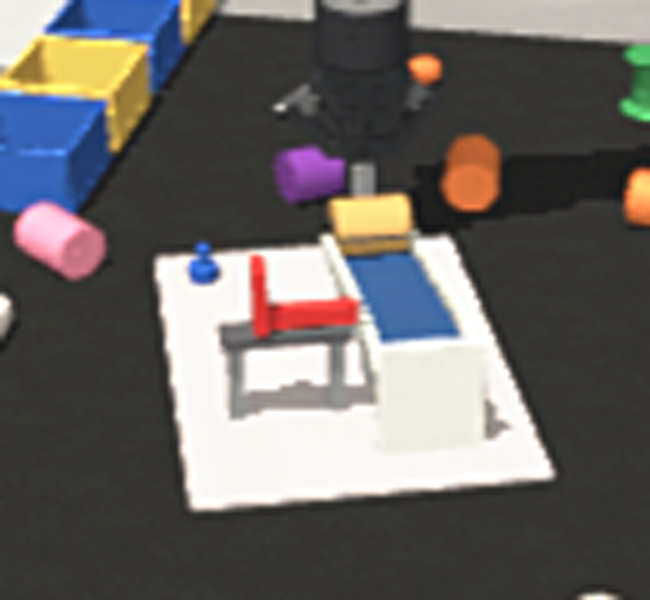

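View pics/w1.png

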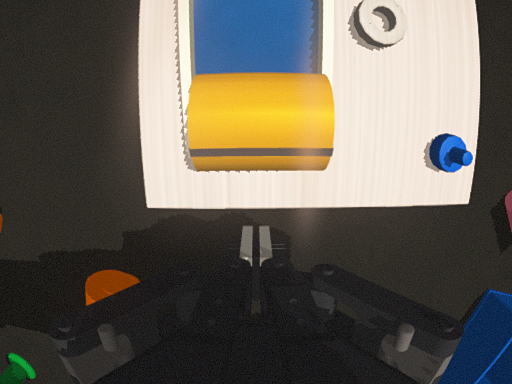

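The wrist view shows the shut fingertips at (256,235) just behind the roller at (260,125), centred on it. The side view shows the finger beyond the roller with a clear gap. I now approach to contact.

```bash
python3 -m creep '[[0.006,-0.005,-0.005,-1.5,-0.35,0.2,0],[0.006,-0.005,-0.005,-3,-0.35,0.2,0],[0.006,-0.005,-0.005,-4.3,-0.35,0.2,0],[0.006,-0.005,-0.005,-4.6,-0.35,0.2,0]]'
python3 st.py '[-100,0,50]'
```

```text
t: 2.1
tcp_pos: [571.6, -119.7, 51.5]
orientation: [-1.347, 0.951, -0.96]
wrist_force: [-0.4, 0.2, -0.5]
gripper_width: 0.0
t 2.1 tcp g [-122.3   -3.    51.5] axes in g (cols x,y,z) [[-1.0, -0.003, 0.003], [-0.003, -0.006, -1.0], [0.003, -1.0, 0.006]] F g [ 0.3  0.3 -0.5] w 0.014223033173098563
(array([-0.006,  0.003,  0.003]), array([-2.24,  0.14, -0.29]))
```

```bash
cat > look.py <<'E'
import sys
from h import *
from station import arm
k=sys.argv[1]
a=arm.get_image("side")["color"][140:260,190:320,::-1];w=arm.get_image("wrist")["color"][...,::-1]
a=cv2.resize(a,(416,384),interpolation=cv2.INTER_CUBIC);w=cv2.resize(w,(384,288))
w=cv2.copyMakeBorder(w,0,96,0,0,cv2.BORDER_CONSTANT)
cv2.imwrite(f"pics/{k}.png",np.hstack([a,w]))
show(arm.read_state())
E
python3 look.py l2
```

```text
t 2.2 tcp g [-124.1   -2.6   50.9] axes in g (cols x,y,z) [[-1.0, -0.003, 0.001], [-0.001, -0.005, -1.0], [0.003, -1.0, 0.005]] F g [-0.4 -0.7 -0.1] w -0.21459239013737624
```

View pics/l2.png

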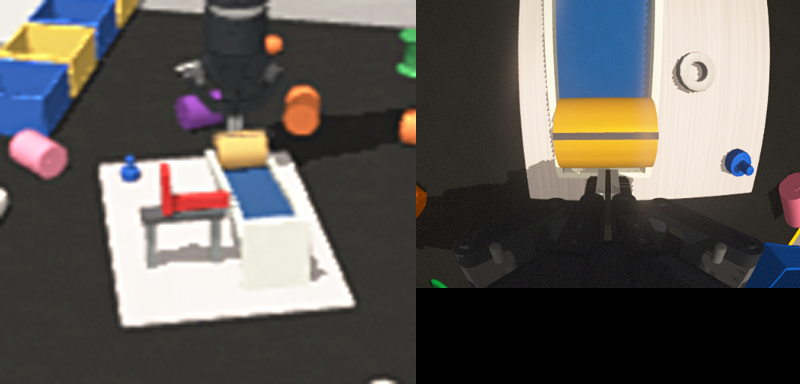

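The roller is in contact and about 15 mm up from the lip. In the wrist view the lip is visible below it at (605,172). I continue up the slope.

```bash
python3 -m creep '[[-0.005,0.001,0.003,-1.2,-0.15,-0.1,0],[-0.005,0.001,0.003,-2.4,-0.35,-0.2,0],[-0.005,0.001,0.003,-3.6,-0.55,-0.25,0],[-0.005,0.001,0.003,-4.8,-0.75,-0.25,0],[-0.005,0.001,0.003,-6,-0.95,-0.25,0]]'
python3 look.py l3; python3 st.py '[-4,0,72]'
```

```text
t: 2.7
tcp_pos: [549.1, -64.4, 60.5]
orientation: [-1.35, 0.957, -0.958]
wrist_force: [-0.7, -1.6, 0.0]
gripper_width: 0.1
t 2.8 tcp g [-61.2  -0.4  60.7] axes in g (cols x,y,z) [[-1.0, 0.001, 0.003], [-0.003, -0.001, -1.0], [-0.001, -1.0, 0.001]] F g [ 0.2 -0.1  0.1] w 0.13351207162115417
t 2.8 tcp g [-61.2  -0.4  60.7] axes in g (cols x,y,z) [[-1.0, 0.001, 0.003], [-0.003, -0.001, -1.0], [-0.001, -1.0, 0.001]] F g [ 0.2 -0.1  0.1] w 0.13351207162115417
(array([-0.001,  0.003, -0.001]), array([-5.73, -1.12, -0.02]))
```

View pics/l3.png

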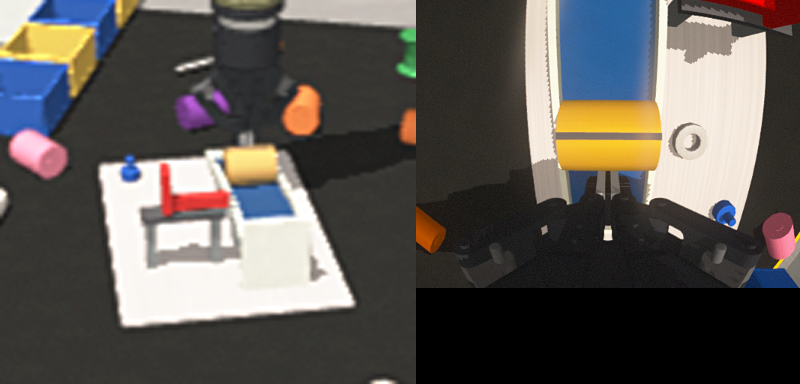

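The roller sits square in the trough at wrist (608,135) and follows the finger.

```bash
python3 -m creep '[[0,0,0,-1.2,-0.2,0,0],[0,0,0,-2.4,-0.4,0,0],[0,0,0,-3.6,-0.65,0,0],[0,0,0,-4.8,-0.85,0,0],[0,0,0,-6,-1.05,0,0]]'
python3 look.py l4; python3 st.py '[40,0,77]'
```

```text
t: 3.3
tcp_pos: [528.6, -5.3, 71.5]
orientation: [-1.35, 0.955, -0.955]
wrist_force: [-1.3, -1.6, 1.5]
gripper_width: 0.0
t 3.4 tcp g [ 1.4 -0.6 71.7] axes in g (cols x,y,z) [[-1.0, 0.002, 0.007], [-0.007, -0.002, -1.0], [-0.002, -1.0, 0.002]] F g [ 0.2 -0.1 -0.5] w 0.1608660356284817
t 3.4 tcp g [ 1.4 -0.6 71.7] axes in g (cols x,y,z) [[-1.0, 0.002, 0.007], [-0.007, -0.002, -1.0], [-0.002, -1.0, 0.002]] F g [ 0.2 -0.1 -0.5] w 0.1608660356284817
(array([-0.002,  0.007, -0.002]), array([-3.87, -0.52, -0.03]))
```

View pics/l4.png

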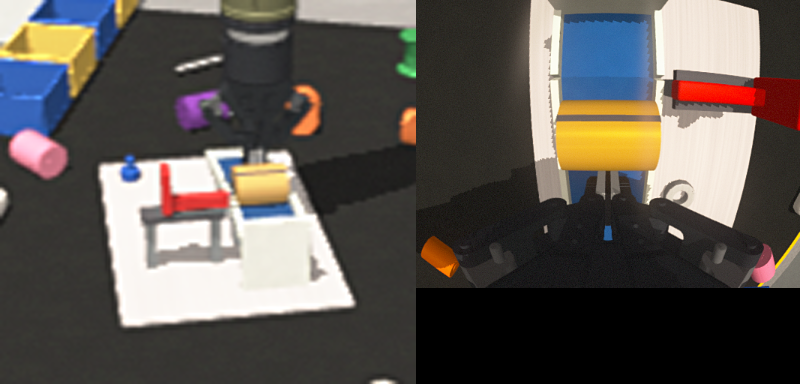

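```bash
python3 -m creep '[[0,0.007,0,-0.8,-0.15,-0.03,0],[0,0.007,0,-1.6,-0.28,-0.03,0],[0,0.007,0,-2.4,-0.42,-0.03,0],[0,0.007,0,-3.2,-0.55,-0.03,0],[0,0.007,0,-4,-0.65,-0.03,0]]'
python3 look.py l5; python3 st.py '[52,0,79]'
```

```text
t: 3.9
tcp_pos: [514.5, 34.5, 78.5]
orientation: [-1.347, 0.959, -0.957]
wrist_force: [0.8, 0.7, 0.2]
gripper_width: -0.1
t 4.0 tcp g [43.2 -0.1 78.5] axes in g (cols x,y,z) [[-1.0, 0.003, 0.002], [-0.002, -0.002, -1.0], [-0.003, -1.0, 0.002]] F g [-0.1 -0.2  0.3] w -0.16183903742724032
t 4.0 tcp g [43.2 -0.1 78.5] axes in g (cols x,y,z) [[-1.0, 0.003, 0.002], [-0.002, -0.002, -1.0], [-0.003, -1.0, 0.002]] F g [-0.1 -0.2  0.3] w -0.16183903742724032
(array([-0.002,  0.002, -0.003]), array([-0.88, -0.04, -0.01]))
```

View pics/l5.png

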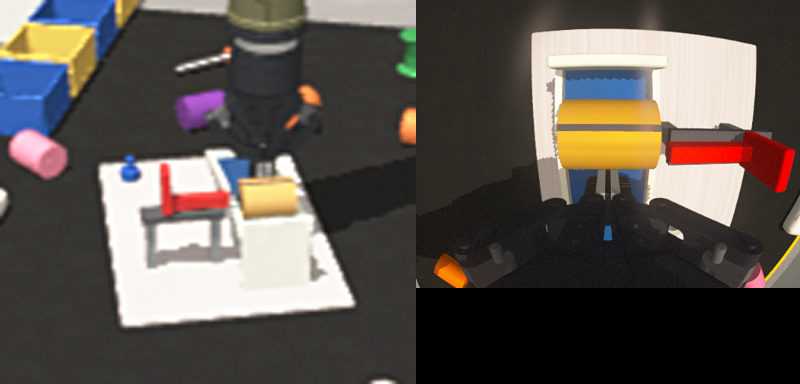

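The roller is on the crest at wrist (608,135), with the stop at (607,62). Another gentle push takes it over.

```bash
python3 -m creep '[[0,0,0,-0.4,0,0,0],[0,0,0,-0.8,0,0,0],[0,0,0,-1.2,0,0,0],[0,0,0,-1.3,0,0,0],[0,0,0,-1.3,0,0,0]]'
python3 look.py l6; python3 st.py '[20,0,160]'
```

```text
t: 4.5
tcp_pos: [509.9, 48.0, 78.6]
orientation: [-1.347, 0.957, -0.955]
wrist_force: [-0.6, 0.0, -0.3]
gripper_width: 0.1
t 4.6 tcp g [55.9 -0.1 78.5] axes in g (cols x,y,z) [[-1.0, 0.003, 0.001], [-0.001, -0.002, -1.0], [-0.003, -1.0, 0.002]] F g [-0.7  0.9  0.5] w 0.030299278702500602
t 4.6 tcp g [55.9 -0.1 78.5] axes in g (cols x,y,z) [[-1.0, 0.003, 0.001], [-0.001, -0.002, -1.0], [-0.003, -1.0, 0.002]] F g [-0.7  0.9  0.5] w 0.030299278702500602
(array([-0.002,  0.001, -0.003]), array([ 3.57, -8.16,  0.  ]))
```

View pics/l6.png

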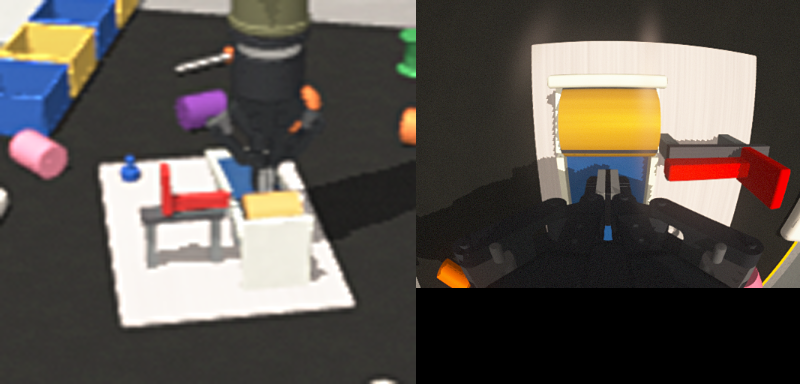

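The roller rolled on and lies against the stop, at wrist (608,120) with the stop at (607,82) and a gap to the finger. I retreat and go over to the keeper.

```bash
python3 -m creep '[[0,0,0,1.5,0,0,0],[0,0,0,3,-1,0,0],[0,0,0,3.5,-4,0,0],[0,0,0,3.5,-8,0,0],[0,0,0,3.5,-10,0,0]]'
python3 st.py '[68,-170,175]'; python3 look.py l7
```

```text
t: 5.1
tcp_pos: [522.8, 12.9, 181.1]
orientation: [-1.345, 0.957, -0.958]
wrist_force: [0.5, 0.4, 0.0]
gripper_width: -0.1
t 5.1 tcp g [ 18.9  -0.7 181.1] axes in g (cols x,y,z) [[-1.0, 0.002, -0.0], [0.0, -0.004, -1.0], [-0.002, -1.0, 0.004]] F g [ 0.2 -0.6  0. ] w -0.10147797668299897
(array([-0.004, -0.   , -0.002]), array([-4.91,  0.69, 16.92]))
t 5.2 tcp g [ 18.9  -1.4 181.3] axes in g (cols x,y,z) [[-1.0, 0.001, -0.001], [0.001, -0.007, -1.0], [-0.001, -1.0, 0.007]] F g [-0.6 -0.6 -0.3] w 0.027140291801525506
```

View pics/l7.png

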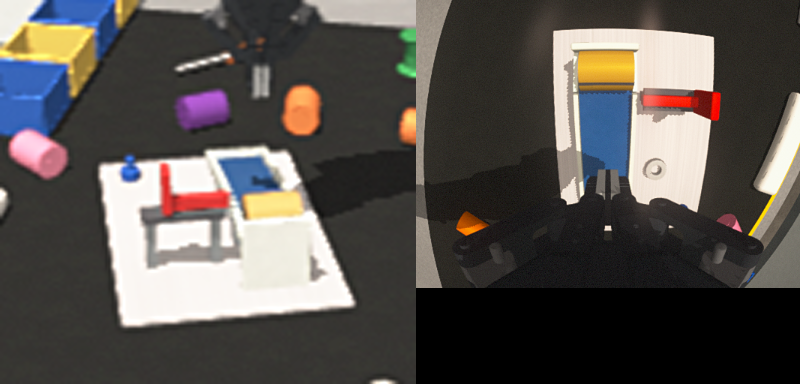

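The roller is seated against the stop: it touches the white edge at wrist (607,48). The keeper tab is at (710,105). I move over to the outer side of the tab.

```bash
python3 -m creep '[[0,0,0,-1.2,0,4,0],[0,0,0,-2.5,0,8,0],[0,0,0,-3.7,0,12,0],[0,0,0,-4.9,0,15.5,0],[0,0,0,-4.9,0,16.8,0]]'
python3 st.py '[68,-165,92]'; python3 look.py l8
```

```text
t: 5.7
tcp_pos: [667.5, 117.3, 180.5]
orientation: [-1.344, 0.954, -0.957]
wrist_force: [-0.1, -0.6, 0.2]
gripper_width: -0.1
t 5.7 tcp g [  69.7 -171.8  180.5] axes in g (cols x,y,z) [[-1.0, 0.002, 0.002], [-0.002, -0.006, -1.0], [-0.002, -1.0, 0.006]] F g [-0.5  0.3  0.2] w -0.07667969887988008
(array([-0.006,  0.002, -0.002]), array([ 0.19,  8.85, -0.73]))
t 5.8 tcp g [  67.7 -170.4  180.2] axes in g (cols x,y,z) [[-1.0, 0.001, 0.0], [-0.0, -0.005, -1.0], [-0.001, -1.0, 0.005]] F g [ 0.1 -0.2  0.1] w -0.030175105963603982
```

View pics/l8.png

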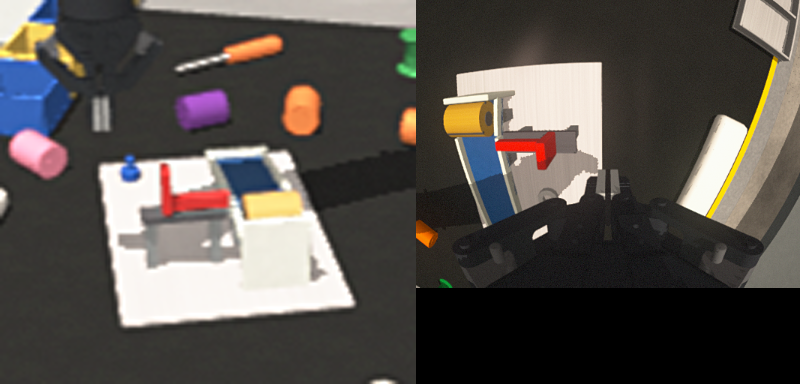

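The finger is beyond the tab (side view: tip (100,128), tab (166,190)). I lower to tip z of about 97, with y at -165.

```bash
python3 -m creep '[[0,0,0,0,4,-0.5,0],[0,0,0,0,7,-0.5,0],[0,0,0,0,8.3,-0.5,0],[0,0,0,0,8.3,-0.5,0]]'
python3 st.py '[68,-127,97]'; python3 look.py l9
```

```text
t: 6.2
tcp_pos: [661.1, 111.7, 95.0]
orientation: [-1.348, 0.959, -0.958]
wrist_force: [0.3, -0.5, 0.2]
gripper_width: -0.1
t 6.2 tcp g [  66.6 -163.8   95. ] axes in g (cols x,y,z) [[-1.0, 0.001, -0.001], [0.001, -0.001, -1.0], [-0.001, -1.0, 0.001]] F g [-0.6 -0.2  0.2] w -0.14267344849125488
(array([-0.001, -0.001, -0.001]), array([-0.14, -0.2 , -3.68]))
t 6.3 tcp g [  67.3 -166.1   98.2] axes in g (cols x,y,z) [[-1.0, 0.001, -0.001], [0.001, -0.006, -1.0], [-0.001, -1.0, 0.006]] F g [-0.7 -1.2  0.4] w -0.05339992501659672
```

View pics/l9.png

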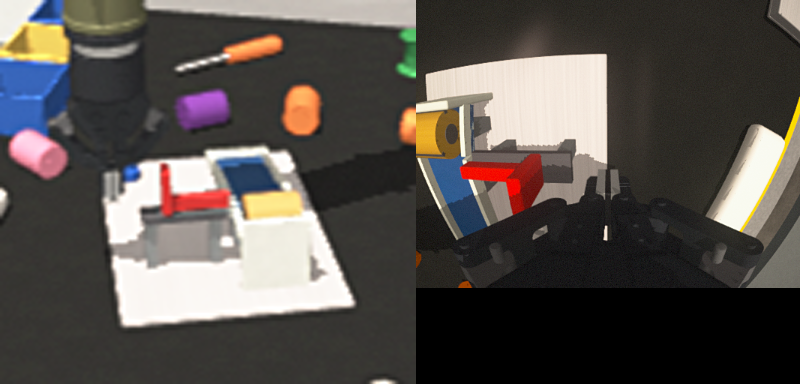

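```bash
python3 -m creep '[[-0.005,0,0,0,0.1,-1,0],[-0.005,0,0,0,0.1,-2,0],[-0.005,0,0,0,0.1,-3,0],[-0.005,0,0,0,0.1,-4,0],[-0.005,0,0,0,0.1,-5,0]]'
python3 st.py '[68,-59,97]'; python3 look.py l10
```

```text
t: 6.8
tcp_pos: [615.5, 96.5, 97.6]
orientation: [-1.347, 0.957, -0.959]
wrist_force: [2.2, 0.1, 1.7]
gripper_width: 0.1
t 6.8 tcp g [  67.2 -115.8   97.6] axes in g (cols x,y,z) [[-1.0, 0.001, -0.001], [0.001, -0.003, -1.0], [-0.001, -1.0, 0.003]] F g [-0.6 -2.2  1.7] w 0.08355971813181129
(array([-0.003, -0.001, -0.001]), array([-0.07,  0.04, -5.68]))
t 6.9 tcp g [  67.  -114.8   97.4] axes in g (cols x,y,z) [[-1.0, 0.0, -0.001], [0.001, -0.001, -1.0], [-0.0, -1.0, 0.001]] F g [-0.7 -0.3  0. ] w 0.1959108688163002
```

View pics/l10.png

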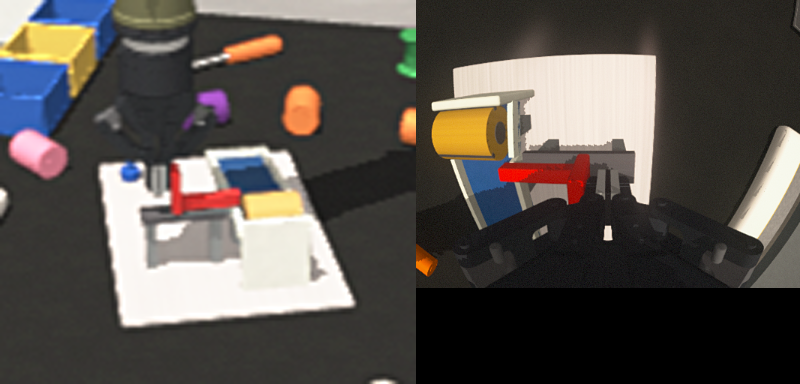

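The finger contacts the tab (2.2 N) and the keeper is sliding. I keep pushing.

```bash
python3 -m creep '[[0,0,0,0,0,-1,0],[0,0,0,0,0,-2,0],[0,0,0,0,0,-3,0],[0,0,0,0,0,-4,0],[0,0,0,0,0,-4.8,0]]'
python3 st.py '[68,-59,97]'; python3 look.py l11
```

```text
t: 7.4
tcp_pos: [568.6, 80.0, 97.4]
orientation: [-1.349, 0.958, -0.958]
wrist_force: [1.4, 1.1, 0.2]
gripper_width: -0.1
t 7.4 tcp g [ 67.1 -66.1  97.4] axes in g (cols x,y,z) [[-1.0, 0.0, -0.001], [0.001, -0.001, -1.0], [-0.0, -1.0, 0.001]] F g [ 0.6 -1.7  0.2] w -0.13360255908680607
(array([-0.001, -0.001, -0.   ]), array([-0.09,  0.04, -0.71]))
t 7.5 tcp g [ 66.9 -65.3  97.3] axes in g (cols x,y,z) [[-1.0, 0.0, -0.001], [0.001, 0.001, -1.0], [-0.0, -1.0, -0.001]] F g [-0.3 -0.1  0.2] w -0.5315920979150738
```

View pics/l11.png

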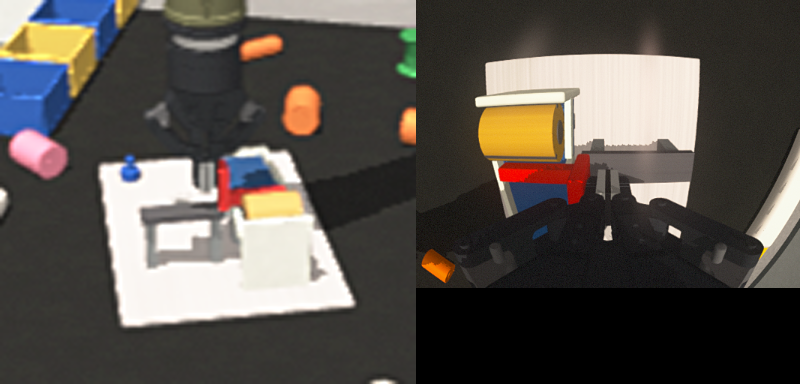

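The bar now lies behind the roller at wrist (540,172). I take small steps to the hard stop.

```bash
python3 -m creep '[[0,0,0,0,0,-0.2,0],[0,0,0,0,0,-0.4,0],[0,0,0,0,0,-0.6,0],[0,0,0,0,0,-0.6,0]]'
python3 st.py
```

```text
t: 7.9
tcp_pos: [562.2, 77.5, 97.3]
orientation: [-1.35, 0.959, -0.958]
wrist_force: [0.4, -0.1, 0.4]
gripper_width: 0.2
t 7.9 tcp g [ 66.9 -59.2  97.3] axes in g (cols x,y,z) [[-1.0, -0.0, -0.001], [0.001, 0.001, -1.0], [0.0, -1.0, -0.001]] F g [-0.2 -0.4  0.4] w 0.24739168476016396
```

```bash
python3 -m creep '[[0,0,0,0,0,-0.15,0],[0,0,0,0,0,-0.3,0],[0,0,0,0,0,-0.3,0]]'
python3 st.py
```

```text
t: 8.2
tcp_pos: [561.5, 77.3, 97.5]
orientation: [-1.346, 0.957, -0.959]
wrist_force: [7.8, 2.2, -5.1]
gripper_width: 0.0
t 8.2 tcp g [ 66.9 -58.5  97.5] axes in g (cols x,y,z) [[-1.0, 0.001, -0.001], [0.001, -0.004, -1.0], [-0.001, -1.0, 0.004]] F g [-0.5 -8.1 -5.1] w 0.04783369272177488
```

```bash
python3 -m creep '[[0,0,0,0,0,-0.3,0],[0,0,0,0,0,-0.4,0],[0,0,0,0,0,-0.4,0]]'
python3 st.py;python3 look.py l12
```

```text
t: 8.5
tcp_pos: [561.5, 77.3, 97.7]
orientation: [-1.339, 0.953, -0.961]
wrist_force: [13.0, 3.7, -9.8]
gripper_width: 0.3
t 8.5 tcp g [ 66.9 -58.5  97.7] axes in g (cols x,y,z) [[-1.0, 0.002, -0.001], [0.001, -0.011, -1.0], [-0.002, -1.0, 0.011]] F g [ -0.8 -13.5  -9.8] w 0.34096751528557995
t 8.6 tcp g [ 66.9 -58.5  97.7] axes in g (cols x,y,z) [[-1.0, 0.002, -0.001], [0.001, -0.011, -1.0], [-0.002, -1.0, 0.011]] F g [ -0.9 -13.6  -9.5] w 0.04911211642627704
```

View pics/l12.png

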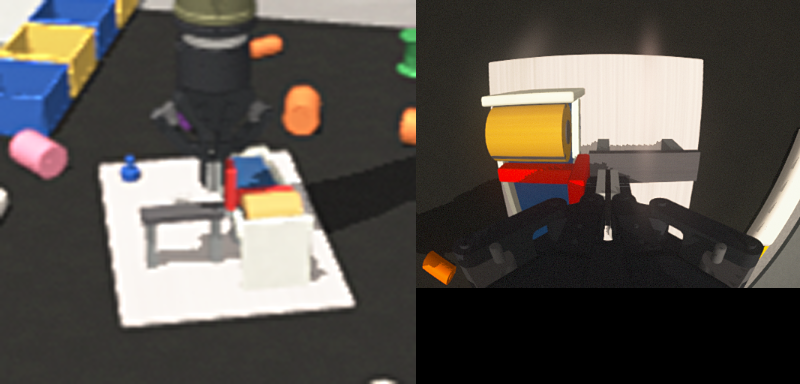

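The keeper is at its hard stop: 13.5 N with no motion, and the bar is across behind the roller. I back away and lift.

```bash
python3 -m creep '[[0,0,0,0,0,1,0],[0,0,0,0,0,3,0],[0,0,0,0,-1,5,0],[0,0,0,0,-5,6,0],[0,0,0,0,-9.5,6,0]]'
python3 -m creep '[[0,0,0,2,-3,3,0],[0,0,0,6,-6,6,0],[0,0,0,10,-8,9,0],[0,0,0,14,-10,11,0],[0,0,0,14,-10,11,0]]'
python3 -m creep '[[0,0,0,4,0,0,0],[0,0,0,8,0,0,0],[0,0,0,12,0,0,0],[0,0,0,16,0,0,0],[0,0,0,16,0,0,0]]'
python3 - <<'E'
from h import *
from station import arm
for n,(r0,r1,c0,c1) in(("top",(120,260,170,330)),("side",(160,260,200,320))):
    d=arm.get_image(n);np.savez(f"{n}1.npz",**d);cv2.imwrite(f"pics/full1_{n}.png",d["color"][...,::-1]);f=5
    im=cv2.resize(np.ascontiguousarray(d["color"][r0:r1,c0:c1,::-1]),None,fx=f,fy=f,interpolation=cv2.INTER_CUBIC)
    def L(pp,col):
        q=(proj(d,g2w(pp))-[c0,r0]+.5)*f; cv2.polylines(im,[q.round().astype(int).reshape(-1,1,2)],True,col,1)
    L([[78,-28,82],[122,-28,82],[122,28,82],[78,28,82]],(255,255,0))
    L([[54,-45,127],[82,-45,127],[82,-35,127],[54,-35,127]],(0,255,0))
    L([[62,-35,93],[74,-35,93],[74,28,93],[62,28,93]],(0,255,0))
    cv2.imwrite(f"pics/fin_{n}.png",im[:600,:800])
show(arm.read_state())
E
```

```text
t: 9.1
tcp_pos: [617.0, 97.0, 192.7]
orientation: [-1.342, 0.956, -0.958]
wrist_force: [1.1, 0.1, 0.5]
gripper_width: 0.2
t: 9.6
tcp_pos: [769.4, -5.1, 293.6]
orientation: [-1.34, 0.959, -0.965]
wrist_force: [-0.2, -1.1, 0.1]
gripper_width: -0.1
t: 10.1
tcp_pos: [821.3, -164.0, 290.7]
orientation: [-1.341, 0.966, -0.972]
wrist_force: [0.4, -0.2, -0.5]
gripper_width: -0.3
t 10.2 tcp g [-240.1 -226.   291.7] axes in g (cols x,y,z) [[-1.0, 0.002, -0.008], [0.008, -0.006, -1.0], [-0.003, -1.0, 0.006]] F g [ 1.4 -0.7  0. ] w 0.08100853105038924
```

View pics/fin_top.png

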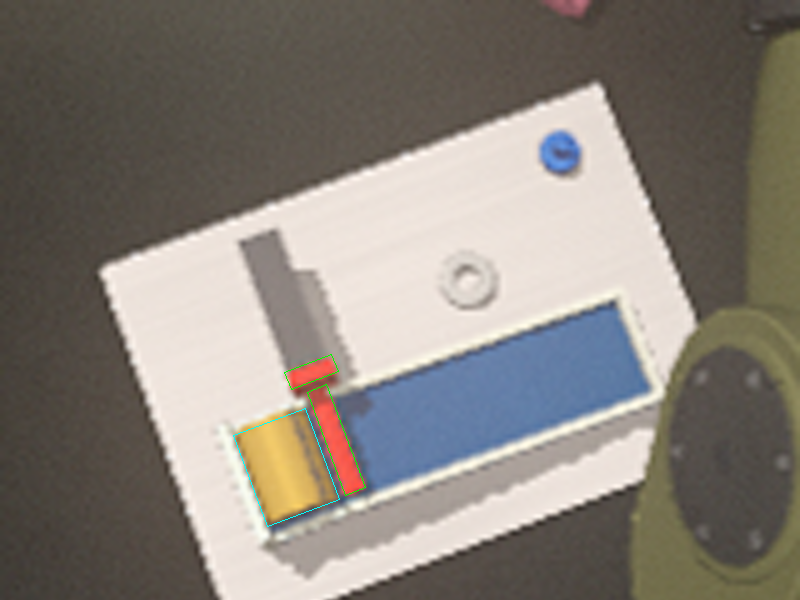

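View pics/fin_side.png

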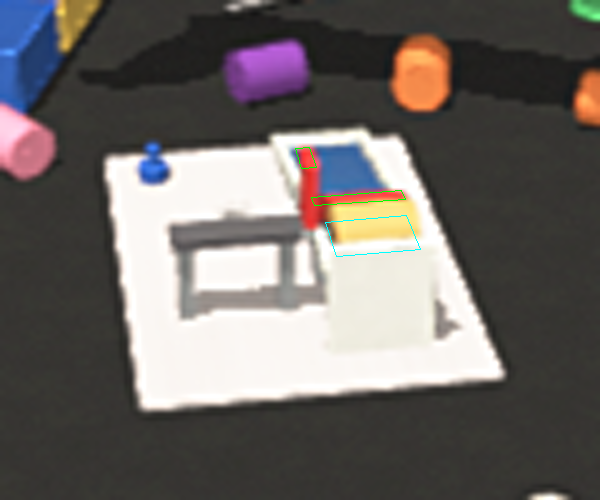

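View pics/full1_top.png

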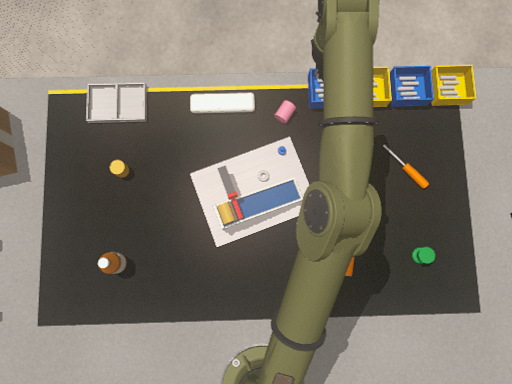

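In the final views the keeper tab and bar lie on the full-travel outline, at top crop (311,372) and (338,440). The roller is on the seat outline at (287,467), and the bystanders are unmoved. The arm touches nothing.

```bash
python3 -c "
from station import arm
print(arm.close_job())"
```

```text
the job is handed in; nothing more can be done
None
```

The job is done and handed in at about 10 s of the 54 s allowed. I pushed the brass roller up the gutter with the shut fingertips. It went over the crest and rolled on by itself to the white end stop. I then pushed the red keeper across behind it to its hard stop, backed off, lifted and moved away.

**Last checks:**
- **Roller:** it lies on the computed seat outline in the top view.
- **Keeper:** it did not move further under 13.5 N. Its tab and bar match the full-travel outline (0.080 m) in the top and side views.
- **Bystanders:** the ones in view are where they started. The arm hid part of the top view: one orange cylinder was partly covered, and I checked the purple one and the other orange one only in the side view.
- **Forces:** wrist force was near zero at the end. The highest reading was about 17 N, against the keeper's hard stop.

No check failed. Measured tool positions were a few millimetres off the commanded ones at times, mainly just after moves, and I corrected for this as I went.

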